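Slide a tray of glued porcelain through the spring gate of a curing box

TASK

Push the yellow bar aside with a fingertip so that the blue spring gate swings up, and keep it held open while you push the tray of glued porcelain by its red end plate, steadily and without flinging it, along the chute under the gate until it is fully home against the end of the curing box. The gate must never touch the tray; then let the gate shut behind it and move clear. Only push the tray, never lift it, and leave the flask, the glue jar and the cup alone.

Things in the scene. Friction and masses are not known exactly. Their poses are not given: they have to be found in the camera images.
- chute: Fixed wooden chute. Origin: on the table, on its centre line, under the gate. x = push direction, y = across towards the hinge side, z up. Channel 100 mm wide (y -50 to 50), side walls 8 mm thick; floor at z 4, wall tops z 28; runs from x -330 (loading end) to x 110. All chute numbers below are mm in this frame.
- chute_end (a point): Centre of the inner face of the curing box's end stop, at chute x 100, z 32; axes as the chute's. The curing box covers x 12 to 110: wooden sides, clear roof at z 60 to 64.
- hinge (a point): Fixed point on the gate's hinge axis, in the gate plane: chute (0, 60, 32); axes as the chute's. The hinge axis is parallel to the chute's x, above the +y side wall.
- gate (a joint): Opening angle, rad: 0 shut, stop at 1.45. The plate swings up in its own plane, chute x 0, its free end rising to z 145; the tray cannot push it open. It opens when the yellow bar is pushed towards chute +y and springs shut when let go; 2 to 4 N at the bar hold it. The tray passes clear from 0.95 up; 1.1 to 1.3 is a good opening.
- flap (a point): Centre of the blue gate plate, moving with it (shut: chute (0, 0, 29)); axes as the chute's when shut, turning with it. Plate (shut): 4 thick, y -50 to 50, z 14 to 44 in the chute frame (10 mm free under it). End arms (6 mm rods) join the bar to the hinge shaft at chute x -4 and -330.
- bar_mid (a point): Middle of the yellow bar (10 mm diameter, along the push direction from chute x -330 to -4), at chute x -167, moving with the gate. At gate angle q its centre line is at y = 60 + 42 sin(q - 0.524), z = 32 + 42 cos(q - 0.524): shut y 39, z 68; at q 1.15 y 85, z 66. Push it, and slide along it, anywhere on its inner (-y) side.
- tray: Loose aluminium tray, about 0.5 kg, in the chute upstream of the gate. Origin under the centre of its pan; x = push direction. Pan 90 long, 92 wide, rim 22 high, porcelain rosette inside below the rim. A flat tail (40 wide, 5 thick) runs back to the red end plate. Fully home: origin at chute x 55, pan wholly beyond the gate, tail under the shut gate with 5 mm to spare.
- push_plate (a point): Centre of the rear face of the tray's upright red end plate (92 wide, 54 high, 5 thick), 165 mm behind the tray origin, 27 mm above its underside (31 above the table). Push anywhere on this face towards +x. Fully home it is at chute x -110.
- flask: Bystander: steel drinking flask with blue cap, 64 mm diameter, 210 mm tall; origin under its centre. Leave alone.
- gluepot: Bystander: glue jar with white cap, 52 mm diameter, 75 mm tall; origin under its centre. Leave alone.
- cup: Bystander: white cup, 72 mm diameter, 85 mm tall; origin under its centre. Leave alone.
Mind the look-alikes: they are no part of the job. What is shaped like the tray but purple is not meant.

How it is judged:
On the way, in this order (a step that is already met when the one before it is completed fails the run):
1. the gate is opened (0.95 rad or more) while the tray is still short of it (value of joint gate above 0.95 rad and x of tray in the frame of chute below -0.047 m and z of tray in the frame of chute between 0 and 0.01 m), for 0.1 s.
2. the tray's pan is half-way under the gate, a finger holding the gate open and a finger pushing the tray (value of joint gate above 0.85 rad and contact force between the fingers and gate above 0.2 N and contact force between the fingers and tray above 0.05 N and x of tray in the frame of chute between -0.01 and 0.03 m and z of tray in the frame of chute between 0 and 0.01 m).
At the end, for the whole second after the job is handed in: The tray lies flat in the chute, at rest, its front within 6 mm of the end stop of the curing box, and the gate is shut (under 0.08 rad) (x of tray in the frame of chute above 0.049 m and y of tray in the frame of chute between -0.012 and 0.012 m and z of tray in the frame of chute between 0 and 0.01 m and angle between tray's own z axis and vertical below 0.05 rad and value of joint gate below 0.08 rad and linear speed of tray below 0.01 m/s); the robot touches nothing.
It fails at once if the gate touches the tray (contact force between gate and tray above 0.5 N).
It fails at once if the tray is lifted or tipped (z of tray in the frame of chute above 0.016 m or angle between tray's own z axis and vertical above 0.12 rad).
It fails at once if the tray is flung (faster than 0.5 m/s) (linear speed of tray above 0.5 m/s).
It fails at once if the flask, the glue jar or the cup is disturbed (moved 20 mm or tipped) (distance of any of flask, gluepot, cup from where it was at the start of the episode above 0.02 m or angle between any of flask, gluepot, cup's own z axis and vertical above 0.3 rad).
It also fails if it takes over 38 s, if anything falls off the work surface, if the arm or the gripper's body presses on something with over 40 N, if the wrist force passes 120 N, or if a joint passes its speed limit or range.

ROBOT

A 7-joint arm with a two-finger parallel gripper is mounted at the origin on the work surface. World frame = base frame: x ahead of the robot, y to its left, z up, the work surface at z = 0. Lengths are in m, angles in rad, forces in N, time in s.
With the tool pointing down it reaches from about 0.35 to 0.9 m from the base axis. Payload 8.1 kg.
Tool frame: the origin (TCP) lies at the very end of the fingers, on their centre line; the grasp point (between the pads) lies 19 mm behind it; y points along the fingers, x is the direction in which the jaws open and shut, and the axes are right-handed (so a half turn about y gives the same grasp; the last joint's range is limited). The gripper opens to 92 mm and grips with 3 to 60 N. Pads are 19 mm wide; open, the fingers measure 130 mm over their backs; the gripper's body (75 mm by 190 mm) begins 47 mm behind the grasp point.
Start: joints at [-0.103, 0.434, 0.025, 1.573, -0.012, 1.134, -0.075], TCP at [0.625, -0, 0.227] pointing down, gripper open.
Joint ranges: [-2.62, 2.62], [-0.44, 2.09], [-1.27, 1.32], [0.08, 2.57], [-1.32, 4.46], [0.12, 2], [-2.74, 2.74]. Speed limits (rad/s): [2.22, 2.22, 3.01, 3.01, 3.14, 3.14, 3.14].

INTERFACE

Orientations are given as a rotation vector (axis times angle).
In Python, from cell import arm, imaging gives the robot as it stands. The module is installed in compiled form; this text tells all that it offers.
- The arm moves only by the tool send_rows, never from a script. Its argument "steps" is a list of rows, each a list of 5 numbers: the opening, from 0 (shut) to 1 (fully open), then the shift along the tool's x, y, z in cm, then the turn about the tool's y in rad. In form: [[jaw, x, y, z, roll], ...]. A call has 1 to 20 rows; each row is the pose to reach, as a shift and turn from the pose commanded when the call began, along the tool's axes at that moment; what a row does not reach only later rows make up. A row lasts 1/8 s, in which the tool goes at most 62.5 mm and 10.7 degrees, less where a joint would pass 70% of its speed; a pose out of reach is approached as far as the arm can. A call with a gripper value outside its range is refused whole. The fingers move at their own pace and stop on an object; "squeeze" is the grip in N (left out, the last holds). Time passes only in rows, so rows that repeat a pose let the fingers close. It gives the time, the measured TCP pose, the force and the opening at its end, in the units of the state.
- arm.observe(): the state, without advancing time (a new reading comes with each control period).
- imaging.get_image(name): name is "scene" or "side" or "wrist"; returns the picture (420x560x3 uint8, blue, green, red); there is no depth.
- imaging.camera_params(name): a dict with "camera_matrix" (3x3 intrinsics, pixels), "position" and "orientation" of the camera in the world; the wrist camera has in their place "mount" (4x4, takes a point from camera to tool coordinates, whose origin is the TCP and whose axes are the tool frame's). Camera axes: x right, y down, z forward; pixel columns grow to the right and rows downward; lengths in m; the calibration is good to about 2 mm. A picture is of the moment at which its call begins: read the wrist's pose just before it. camera_params takes no time and is no camera call.
- arm.sign_off(): hands the job in, once; it reports no verdict.
The state is a dict: "clock": time; "joints": joint angles; "dq": joint speeds; "joint_efforts": joint torques, N m; "position": TCP position; "ee_rot": TCP orientation; "force": force on the tool from outside, world axes, zero at the start; "ft_torque": the same for the moment, N m; "width": opening from 0.0 (shut) to 1.0 (fully open).
Only numpy, scipy, OpenCV 4.12 (cv2) and the standard library are available. Lean on these libraries where they do the work, as an engineer would, in place of code of your own. Each camera call takes 0.05 s, during which the arm holds its last target.

## Working session

There is one attempt and no reset: what is moved stays moved. The work goes in short steps, Python scripts to look and compute and a tool call to move; the robot and the scene stay as the last step left them, time stands still between calls to the robot, and variables do not carry over. Pictures are saved under pics/ and viewed, and the job is handed in when it is done.

Besides the shell and the picture viewer there is one more tool, called after ">>>" by a JSON object that holds its "fn" and its "kwargs", one argument or row to a line. send_rows: Moves the arm, as the interface text tells. Its arguments: {"type":"object","properties":{"steps":{"type":"array","items":{"type":"array","items":{"type":"number"}}},"squeeze":{"type":"number"}},"required":["steps"]}

```bash
mkdir -p pics
cat > look.py <<'E'
import cv2,sys
from cell import arm, imaging
s=arm.observe(); print({k:(v if isinstance(v,float) else [round(float(t),4) for t in v]) for k,v in s.items() if k in('clock','position','ee_rot','force','width','joints')})
tag=sys.argv[1]
for n in sys.argv[2:]:
    cv2.imwrite(f'pics/{tag}_{n}.png',imaging.get_image(n))
E
python3 look.py a scene side wrist; python3 -c "
from cell import imaging
for n in ('scene','side','wrist'): print(n,imaging.camera_params(n))"
```

```text
{'clock': 0.0, 'joints': [-0.1026, 0.4352, 0.025, 1.5741, -0.0116, 1.134, -0.0751], 'position': [0.6245, -0.0, 0.2259], 'ee_rot': [-1.5709, 0.0013, 0.0012], 'force': [0.4183, 0.5674, 0.4452], 'width': 1.000206643646188}
scene {'camera_matrix': array([[473.88630554,   0.        , 278.44537449],
       [  0.        , 473.88630554, 213.60734878],
       [  0.        ,   0.        ,   1.        ]]), 'position': array([ 1.09452887, -0.08516758,  0.83634756]), 'orientation': array([-2.14694003, -1.51063292,  0.43522828])}
side {'camera_matrix': array([[431.05457113,   0.        , 284.62842846],
       [  0.        , 431.05457113, 209.86983295],
       [  0.        ,   0.        ,   1.        ]]), 'position': array([0.60529026, 0.6988258 , 0.75121782]), 'orientation': array([-0.06316072,  2.90093411, -1.12293411])}
wrist {'camera_matrix': array([[350.88589238,   0.        , 276.57123183],
       [  0.        , 350.88589238, 204.87217808],
       [  0.        ,   0.        ,   1.        ]]), 'mount': array([[ 9.99998959e-01,  1.37596686e-03,  4.34218840e-04,
        -1.59542053e-04],
       [-8.21775340e-05, -2.46141247e-01,  9.69233965e-01,
        -1.59737893e-01],
       [ 1.44051299e-03, -9.69232992e-01, -2.46140878e-01,
         6.62585832e-02],
       [ 0.00000000e+00,  0.00000000e+00,  0.00000000e+00,
         1.00000000e+00]])}
```

View pics/a_scene.png

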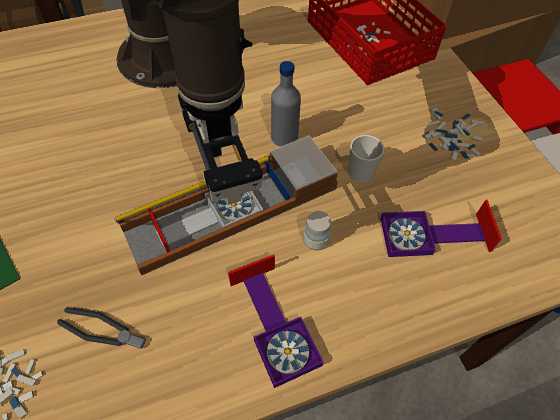

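View pics/a_side.png

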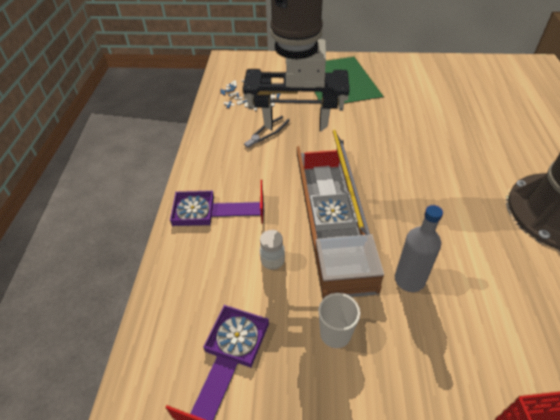

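View pics/a_wrist.png

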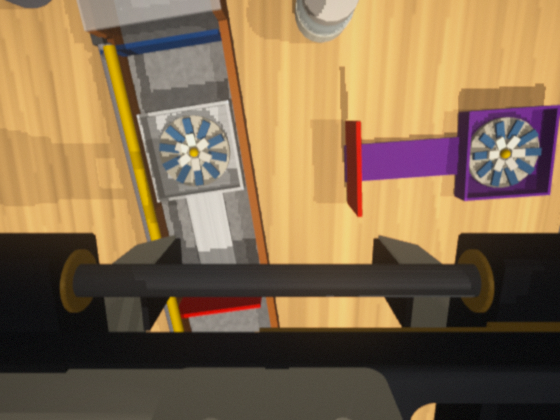

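The chute runs along roughly world +y, with the hinge and bar on the robot side. I'll zoom in to pick features.

Run:
```python
import cv2
a=cv2.imread('pics/a_scene.png')[120:290,100:360]; cv2.imwrite('pics/z1.png',cv2.resize(a,None,fx=3,fy=3,interpolation=cv2.INTER_CUBIC))
a=cv2.imread('pics/a_side.png')[125:305,250:450]; cv2.imwrite('pics/z2.png',cv2.resize(a,None,fx=3.3,fy=3.3,interpolation=cv2.INTER_CUBIC))
a=cv2.imread('pics/a_wrist.png')[0:335,70:290]; cv2.imwrite('pics/z3.png',cv2.resize(a,None,fx=1.75,fy=1.75,interpolation=cv2.INTER_CUBIC))
```

```text
(no output)
```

View pics/z1.png

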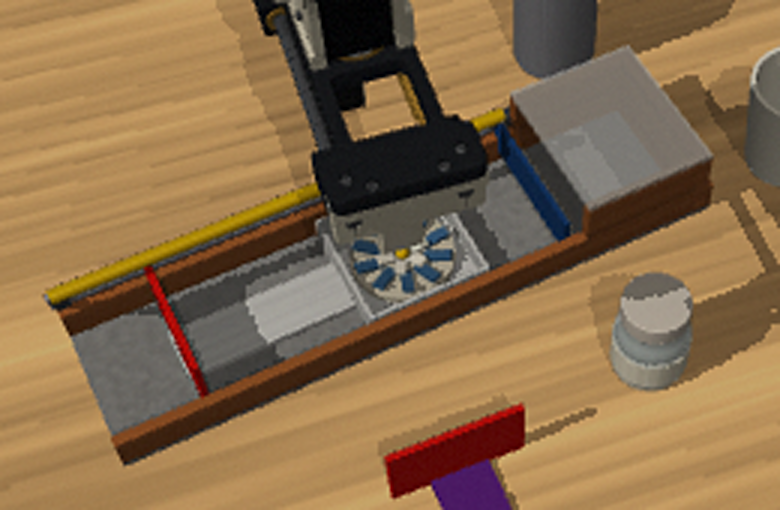

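View pics/z2.png

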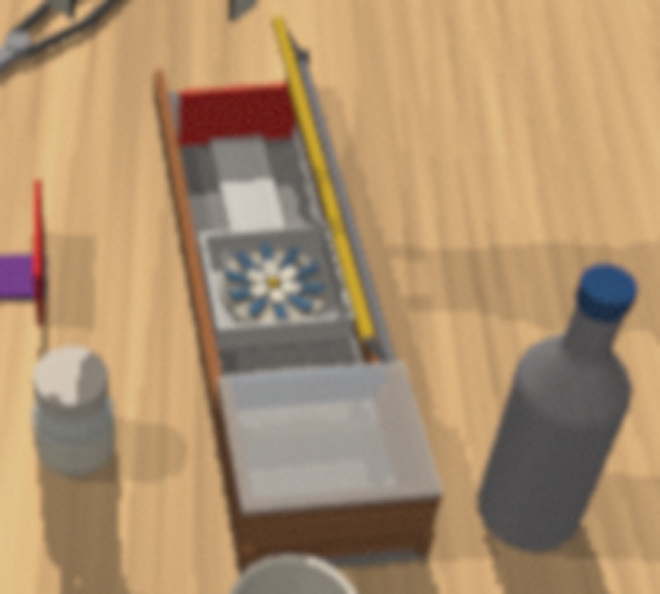

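View pics/z3.png

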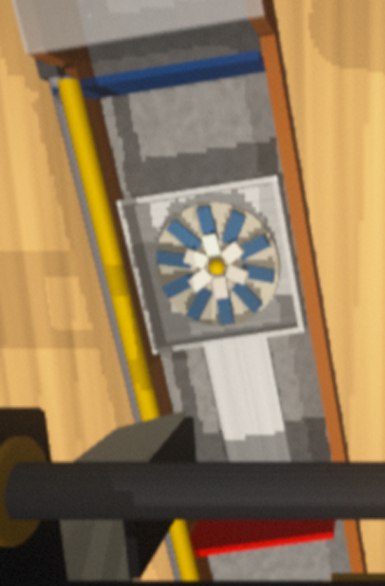

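```bash
cat > fit.py <<'E'
import numpy as np,cv2
from scipy.optimize import least_squares
from scipy.spatial.transform import Rotation as R
from cell import imaging
P={n:imaging.camera_params(n) for n in('scene','side','wrist')}
def pose(n,tcp=None):
    p=P[n]
    if n!='wrist': return np.array(p['position']),R.from_rotvec(p['orientation']).as_matrix()
    T=np.eye(4);T[:3,:3]=R.from_rotvec(tcp[1]).as_matrix();T[:3,3]=tcp[0];M=T@p['mount'];return M[:3,3],M[:3,:3]
def proj(n,X,tcp):
    t,r=pose(n,tcp); c=(X-t)@r; K=P[n]['camera_matrix']; u=c@K.T; return u[:,:2]/u[:,2:]
tcp0=(np.array([.6245,0,.2259]),np.array([-1.5709,.0013,.0012]))
Z={'scene':(3,100,120),'side':(3.3,250,125),'wrist':(1.75,70,0)}
# C: chute pts ; T: tray pts
obs=[('scene','C',(-330,-58,0),(125,465)),('scene','C',(12,-58,64),(588,207)),('scene','C',(110,-58,64),(712,157)),('scene','C',(12,58,64),(511,97)),('scene','C',(110,58,64),(629,46)),('scene','C',(110,-58,0),(708,205)),('scene','C',(-330,39,68),(52,297)),('scene','C',(-4,39,68),(507,117)),
('scene','T',(-162.5,46,54),(150,268)),('scene','T',(-162.5,-46,54),(203,393)),
('side','C',(12,-58,64),(220,375)),('side','C',(12,58,64),(404,364)),('side','C',(110,-58,64),(240,507)),('side','C',(110,58,64),(440,493)),('side','C',(-330,39,68),(280,20)),('side','C',(-4,39,68),(367,338)),('side','C',(-330,-54,28),(160,75)),('side','C',(110,-58,0),(243,558)),
('side','T',(-160,-46,54),(180,92)),('side','T',(-160,46,54),(291,86)),
('wrist','C',(-4,39,68),(70,80)),('wrist','C',(12,58,64),(28,53)),
('wrist','T',(45,46,22),(118,202)),('wrist','T',(45,-46,22),(276,177)),('wrist','T',(-45,46,22),(155,353)),('wrist','T',(-45,-46,22),(303,330)),('wrist','T',(-165,-46,54),(334,536))]
def res(p):
    x,y,z,yaw,tx,ty,tyaw,tz=p; out=[]
    Rc=R.from_euler('z',yaw).as_matrix();Rt=R.from_euler('z',tyaw).as_matrix()
    for n,k,X,uv in obs:
        X=np.array(X)/1000
        if k=='T': X=Rt@X+[tx,ty,tz]
        X=Rc@X+[x,y,z]
        s,ox,oy=Z[n]
        out.append(proj(n,X[None],tcp0)[0]-np.array(uv)/s-[ox,oy])
    return np.concatenate(out)
r=least_squares(res,[.55,.15,0,1.7,-.11,0,0,.004],loss='soft_l1')
print(np.round(r.x,4)); 
for o,e in zip(obs,r.fun.reshape(-1,2)): print(o[:3],np.round(e,1))
x,y,z,yaw=r.x[:4]
np.save('chute.npy',r.x[:4])
# bystander ground points: scene px -> z plane
def ray(n,uv,zp):
    t,rm=pose(n,tcp0); d=rm@np.linalg.solve(P[n]['camera_matrix'],[*uv,1]); return t+d*(zp-t[2])/d[2]
Rc=R.from_euler('z',yaw).as_matrix()
for nm,n,uv,zp in[('flaskcap','scene',(287,68),.21),('flaskcap','side',(433,213),.21),('jar','scene',(318,218),.075),('jar','side',(271,238),.075),('purpleplate L','scene',(229,273),.054),('purpleplate R','scene',(274,258),.054),('cup','scene',(367,145),.085)]:
    w=ray(n,uv,zp); print(nm,n,np.round(w,3),'chute mm',np.round((Rc.T@(w-[x,y,0]))*1000))
def toW(p): return Rc@(np.array(p)/1000)+[x,y,z]
if __name__=='__main__': print(toW([-300,0,0]),toW([0,0,0]))
E
python3 fit.py
```

```text
[ 5.2270e-01  1.3220e-01 -4.0000e-04  1.7135e+00 -1.0430e-01  5.0000e-04
  1.5600e-02  1.2000e-03]
('scene', 'C', (-330, -58, 0)) [-0.4 -0.4]
('scene', 'C', (12, -58, 64)) [0.5 0.1]
('scene', 'C', (110, -58, 64)) [ 0.3 -0.9]
('scene', 'C', (12, 58, 64)) [-0.4 -2.1]
('scene', 'C', (110, 58, 64)) [-0.1 -0.9]
('scene', 'C', (110, -58, 0)) [-1.8  1.3]
('scene', 'C', (-330, 39, 68)) [-1.  -0.6]
('scene', 'C', (-4, 39, 68)) [-1.6 -1.2]
('scene', 'T', (-162.5, 46, 54)) [-1.9 -1.7]
('scene', 'T', (-162.5, -46, 54)) [-2.3 -7.8]
('side', 'C', (12, -58, 64)) [-1.1  0.8]
('side', 'C', (12, 58, 64)) [-0.5 -0.5]
('side', 'C', (110, -58, 64)) [0.3 1.7]
('side', 'C', (110, 58, 64)) [0.5 0.6]
('side', 'C', (-330, 39, 68)) [-0.6  0.3]
('side', 'C', (-4, 39, 68)) [0.1 0.9]
('side', 'C', (-330, -54, 28)) [-0.4 -1.7]
('side', 'C', (110, -58, 0)) [-2.3  4. ]
('side', 'T', (-160, -46, 54)) [-0.9  1.5]
('side', 'T', (-160, 46, 54)) [2.1 0.3]
('wrist', 'C', (-4, 39, 68)) [0.6 0.5]
('wrist', 'C', (12, 58, 64)) [-0.1 -0.1]
('wrist', 'T', (45, 46, 22)) [0.  0.3]
('wrist', 'T', (45, -46, 22)) [-0.2 -0.3]
('wrist', 'T', (-45, 46, 22)) [0.2 0.1]
('wrist', 'T', (-45, -46, 22)) [0.6 0.1]
('wrist', 'T', (-165, -46, 54)) [ 0.6 -0.7]
flaskcap scene [0.393 0.197 0.21 ] chute mm [ 82. 119. 210.]
flaskcap side [0.388 0.205 0.21 ] chute mm [ 91. 123. 210.]
jar scene [0.664 0.163 0.075] chute mm [  10. -144.   75.]
jar side [0.668 0.161 0.075] chute mm [   8. -148.   75.]
purpleplate L scene [ 0.708 -0.029  0.054] chute mm [-186. -160.   54.]
purpleplate R scene [0.706 0.058 0.054] chute mm [ -99. -171.   54.]
cup scene [0.535 0.327 0.085] chute mm [191. -40.  85.]
[ 5.65401332e-01 -1.64788845e-01 -3.74199148e-04] [ 5.22740243e-01  1.32162382e-01 -3.74199148e-04]
```

```bash
cat > go.py <<'E'
import numpy as np,sys
from scipy.spatial.transform import Rotation as R
from cell import arm
x,y,z,yaw=np.load('chute.npy'); Rc=R.from_euler('z',yaw).as_matrix()
s=arm.observe(); p=np.array(s['position']); Rt=R.from_rotvec(s['ee_rot']).as_matrix()
print('clock',s['clock'],'chute TCP mm',np.round((Rc.T@(p-[x,y,z]))*1000,1),'tool axes in chute\n',np.round(Rc.T@Rt,3),'F chute',np.round(Rc.T@np.array(s['force']),1),'w',round(float(s['width']),3))
if len(sys.argv)>3:
    t=Rc@(np.array([float(v) for v in sys.argv[1:4]])/1000)+[x,y,z]
    print('shift cm',np.round(Rt.T@(t-p)*100,2))
E
python3 go.py -290 -27 150
```

```text
clock 0.15 chute TCP mm [-145.4  -82.   226.5] tool axes in chute
 [[-0.142  0.     0.99 ]
 [-0.99   0.001 -0.142]
 [-0.001 -1.    -0.   ]] F chute [ 0.2  0.7 -0.3] w 1.004
shift cm [ -3.38   7.66 -15.1 ]
```

>>> {"fn": "send_rows", "kwargs": {
  "steps": [
    [0.6,-0.6,0,-3,-0.03],
    [0.6,-1.4,0,-6,-0.07],
    [0.6,-2.2,2,-9,-0.11],
    [0.6,-3,4,-12,-0.143],
    [0.6,-3.4,6,-15.1,-0.143],
    [0.6,-3.4,7.6,-15.1,-0.143],
    [0.6,-3.4,7.6,-15.1,-0.143],
    [0.6,-3.4,7.6,-15.1,-0.143]
  ],
  "squeeze": 40
}}

```text
clock: 1.15
position: [0.5916, -0.1497, 0.1513]
ee_rot: [-1.567, -0.114, 0.113]
force: [0.0, -0.4, 0.4]
width: 0.595
```

```bash
python3 go.py -290 -27 46; python3 look.py b wrist side scene
```

```text
clock 1.15 chute TCP mm [-288.8  -28.1  151.6] tool axes in chute
 [[ 0.002  0.     1.   ]
 [-1.    -0.001  0.002]
 [ 0.001 -1.     0.   ]] F chute [-0.4  0.   0.4] w 0.595
shift cm [-0.12 10.56 -0.12]
{'clock': 1.15, 'joints': [0.1469, 0.4792, 0.0198, 1.7028, -0.0119, 0.9591, 0.3159], 'position': [0.5916, -0.1497, 0.1513], 'ee_rot': [-1.5673, -0.1142, 0.113], 'force': [0.0424, -0.4467, 0.4053], 'width': 0.5951100085890646}
```

View pics/b_wrist.png

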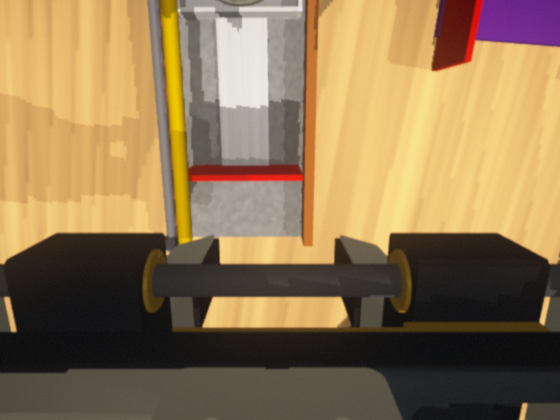

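View pics/b_side.png

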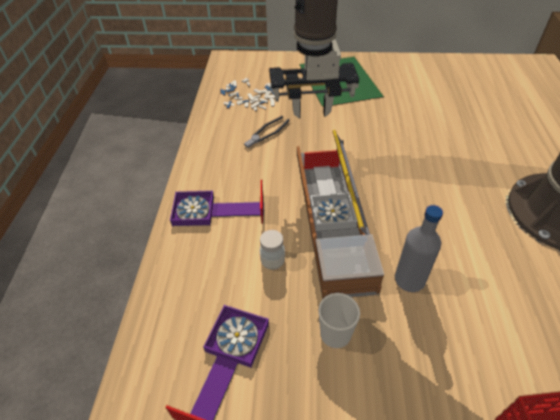

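View pics/b_scene.png

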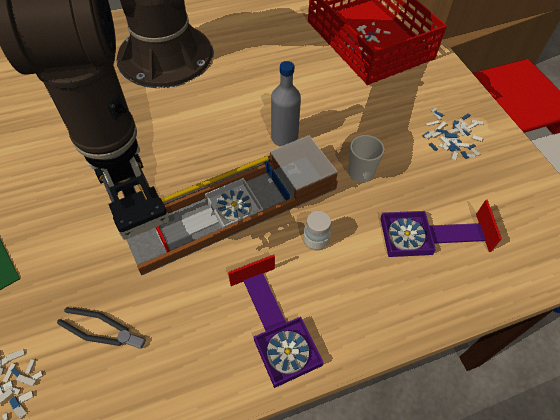

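The wrist view shows the red plate spanning columns 190–302 at row 172, and the bar at column 186. I'll check the fit against this view.

```bash
python3 - <<'E' 2>&1 | tail -8
from fit import *
t=(np.array([.5916,-.1497,.1513]),np.array([-1.5673,-.1142,.113]))
for nm,p in[('plate rear top +y',(-269,46,58)),('plate -y',(-269,-46,58)),('bar end',(-330,39,68)),('bar x-200',(-200,39,68)),('floor end +y',(-330,50,4)),('wall end -y outer top',(-330,-58,28)),('flr end -',(-330,-50,4))]:
    print(nm,np.round(proj('wrist',toW(p)[None],t)[0],1))
E
```

```text
cup scene [0.535 0.327 0.085] chute mm [191. -40.  85.]
plate rear top +y [175.4 180.9]
plate -y [301.  181.4]
bar end [186.5 263.9]
bar x-200 [174.7  80.1]
floor end +y [191.8 235.5]
wall end -y outer top [311.1 245.1]
flr end - [300.  235.8]
```

>>> {"fn": "send_rows", "kwargs": {
  "steps": [
    [0.6,-0.1,3.5,-0.2,0],
    [0.6,-0.1,7,-0.2,0],
    [0.6,-0.1,9.5,-0.2,0],
    [0.6,-0.1,10.6,-0.2,0],
    [0.6,-0.1,10.6,-0.2,0],
    [0.6,-1,10.6,-0.2,0],
    [0.6,-2,10.6,-0.2,0],
    [0.6,-3,10.6,-0.2,0],
    [0.6,-4,10.6,-0.2,0],
    [0.6,-5,10.6,-0.2,0],
    [0.6,-6.2,10.6,-0.2,0],
    [0.6,-6.2,10.6,-0.2,0]
  ]
}}

```text
clock: 2.8
position: [0.5287, -0.1619, 0.0446]
ee_rot: [-1.568, -0.111, 0.113]
force: [2.5, -0.0, 1.6]
width: 0.6
```

```bash
python3 go.py -280 34.5 46; python3 look.py c wrist side scene
```

```text
clock 2.8 chute TCP mm [-291.9   35.9   45. ] tool axes in chute
 [[-0.     0.     1.   ]
 [-1.     0.001 -0.   ]
 [-0.001 -1.     0.   ]] F chute [-0.4 -2.5  1.6] w 0.6
shift cm [ 0.14 -0.1   1.19]
{'clock': 2.8, 'joints': [0.1948, 0.5384, 0.0079, 1.9359, -0.0066, 0.6685, 0.3492], 'position': [0.5287, -0.1619, 0.0446], 'ee_rot': [-1.5676, -0.111, 0.1126], 'force': [2.4983, -0.0051, 1.5836], 'width': 0.6002167115747185}
```

View pics/c_wrist.png

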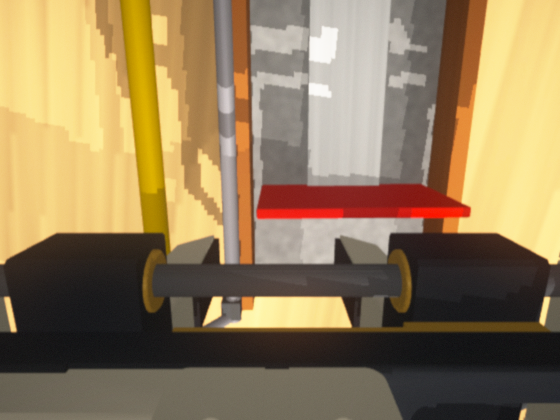

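View pics/c_side.png

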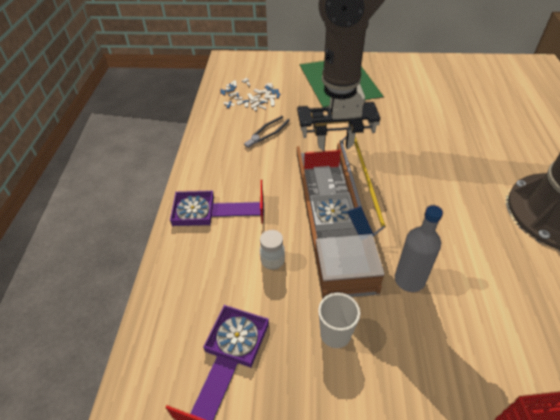

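View pics/c_scene.png

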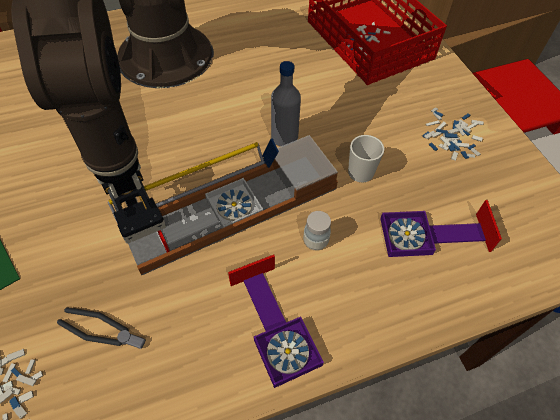

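The bar has been pushed aside and the gate is up: scene shows the flap at (270,152), side at (358,222). Now to estimate the angle.

```bash
python3 - <<'E' 2>&1 | tail -7
from fit import *
t=(np.array([.5287,-.1619,.0446]),np.array([-1.5676,-.111,.1126]))
for q in(.9,1.0,1.1,1.15,1.2,1.3,1.4):
    b=(60+42*np.sin(q-.524),32+42*np.cos(q-.524))
    f=lambda n,xx:np.round(proj(n,toW((xx,)+b)[None],t)[0],1)
    a=f('wrist',-200);c=f('wrist',-240); 
    print(q,'wrist at row100',np.round(a[0]+(c[0]-a[0])*(100-a[1])/(c[1]-a[1]),1),'scene end',f('scene',-4),'side end',f('side',-4))
E
python3 -c "
import cv2
a=cv2.imread('pics/c_scene.png')[120:220,180:320]; b=cv2.imread('pics/c_side.png')[130:250,310:450]
cv2.imwrite('pics/z4.png',cv2.hconcat([cv2.resize(a,(400,400*100//140)),cv2.resize(b,(400,400*120//140))[:285]]))
w=cv2.imread('pics/c_wrist.png')[100]; import numpy as np
print([i for i in range(560) if w[i,2]>100 and w[i,0]<40 and w[i,1]>80 and i<250])
"
```

```text
0.9 wrist at row100 168.6 scene end [259.5 145.1] side end [378.9 226. ]
1.0 wrist at row100 159.7 scene end [258.7 144.5] side end [380.6 226.4]
1.1 wrist at row100 151.9 scene end [258. 144.] side end [382.2 226.9]
1.15 wrist at row100 148.4 scene end [257.6 143.8] side end [382.9 227.2]
1.2 wrist at row100 145.2 scene end [257.3 143.7] side end [383.6 227.5]
1.3 wrist at row100 139.7 scene end [256.7 143.6] side end [384.9 228.2]
1.4 wrist at row100 135.5 scene end [256.1 143.7] side end [386.  229.1]
[131, 132, 133, 134, 135, 136, 137, 138, 139, 140, 141, 142, 143, 144, 145, 146, 147, 148, 149, 150, 151, 152, 153, 154, 155, 156]
```

View pics/z4.png

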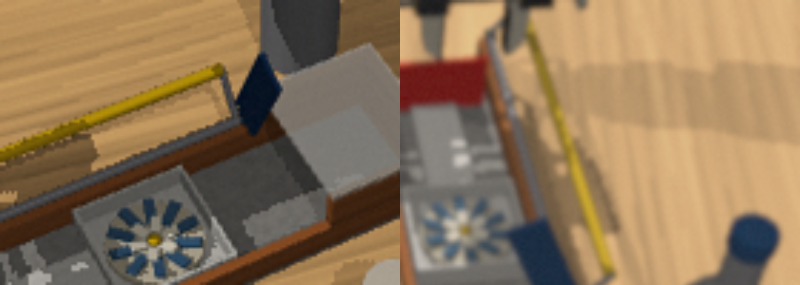

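>>> {"fn": "send_rows", "kwargs": {
  "steps": [
    [0.6,0,0,0.5,0],
    [0.6,0,0,1,0],
    [0.6,0,0,1.4,0],
    [0.6,0,0,1.9,0],
    [0.6,0,0,2.5,0],
    [0.6,0,0,3.2,0],
    [0.6,0,0,4,0],
    [0.6,0,0,4.7,0],
    [0.6,0,0,5.2,0],
    [0.6,0,0,5.4,0],
    [0.6,0,0,5.4,0]
  ]
}}

```text
clock: 4.32
position: [0.5224, -0.1087, 0.0448]
ee_rot: [-1.569, -0.112, 0.112]
force: [3.4, -3.2, 0.2]
width: 0.603
```

```bash
python3 go.py -120 34.5 46; python3 look.py d wrist scene
```

```text
clock 4.325 chute TCP mm [-238.3   34.6   45.2] tool axes in chute
 [[ 0.    -0.001  1.   ]
 [-1.    -0.     0.   ]
 [ 0.    -1.    -0.001]] F chute [-3.7 -2.9  0.2] w 0.603
shift cm [ 0.02 -0.09 11.83]
{'clock': 4.325, 'joints': [0.098, 0.5143, 0.0088, 1.985, -0.0062, 0.6419, 0.2533], 'position': [0.5224, -0.1087, 0.0448], 'ee_rot': [-1.5686, -0.1123, 0.1119], 'force': [3.3645, -3.2084, 0.1804], 'width': 0.6032070599690802}
```

View pics/d_wrist.png

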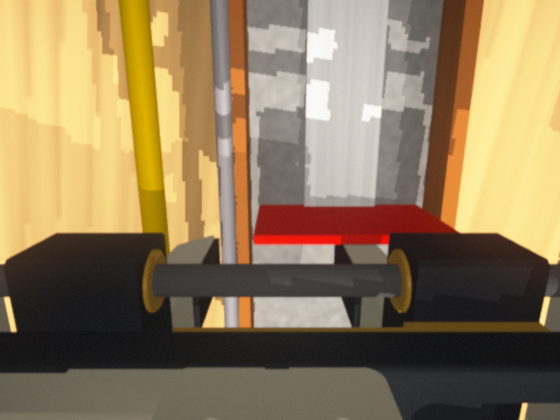

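View pics/d_scene.png

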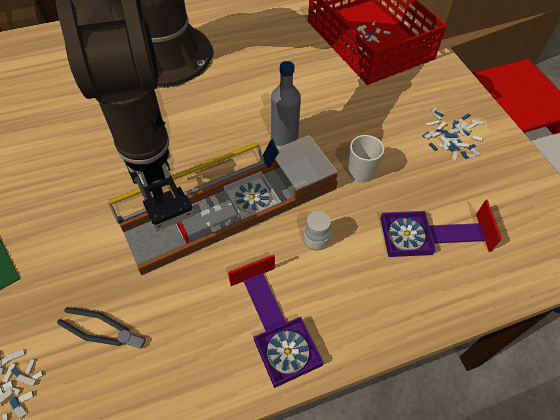

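Tray is moving straight with the gate still held (bar at column ~143 at row 100). Pushing on.

>>> {"fn": "send_rows", "kwargs": {
  "steps": [
    [0.6,0,0,0.3,0],
    [0.6,0,0,0.8,0],
    [0.6,0,0,1.4,0],
    [0.6,0,0,2.1,0],
    [0.6,0,0,2.8,0],
    [0.6,0,0,3.5,0],
    [0.6,0,0,4.2,0],
    [0.6,0,0,4.9,0],
    [0.6,0,0,5.6,0],
    [0.6,0,0,6.3,0],
    [0.6,0,0,7,0],
    [0.6,0,0,7.7,0],
    [0.6,0,0,8.4,0],
    [0.6,0,0,9,0],
    [0.6,0,0,9.5,0],
    [0.6,0,0,10,0],
    [0.6,0,0,10.4,0],
    [0.6,0,0,10.7,0],
    [0.6,0,0,10.9,0],
    [0.6,0,0,10.9,0]
  ]
}}

```text
clock: 6.92
position: [0.5067, -0.0011, 0.0448]
ee_rot: [-1.569, -0.112, 0.112]
force: [3.4, -3.6, 0.4]
width: 0.6
```

```bash
python3 go.py -120 34.5 46; python3 look.py e wrist scene side
```

```text
clock 6.925 chute TCP mm [-129.7   34.9   45.2] tool axes in chute
 [[-0.    -0.001  1.   ]
 [-1.     0.    -0.   ]
 [-0.    -1.    -0.001]] F chute [-4.1 -2.9  0.4] w 0.6
shift cm [ 0.04 -0.08  0.97]
{'clock': 6.925, 'joints': [-0.1117, 0.483, 0.0104, 2.0496, -0.0072, 0.609, 0.0457], 'position': [0.5067, -0.0011, 0.0448], 'ee_rot': [-1.5686, -0.1117, 0.1117], 'force': [3.4077, -3.6129, 0.3813], 'width': 0.5996226641807558}
```

View pics/e_wrist.png

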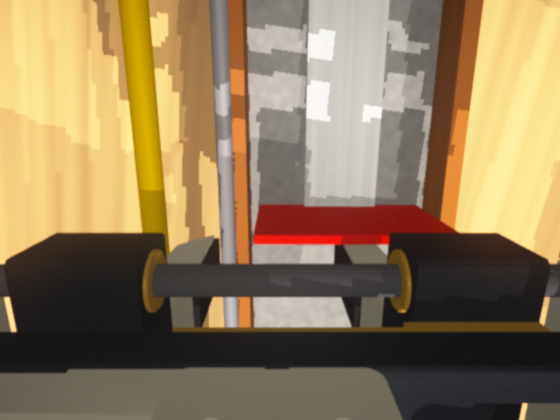

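View pics/e_scene.png

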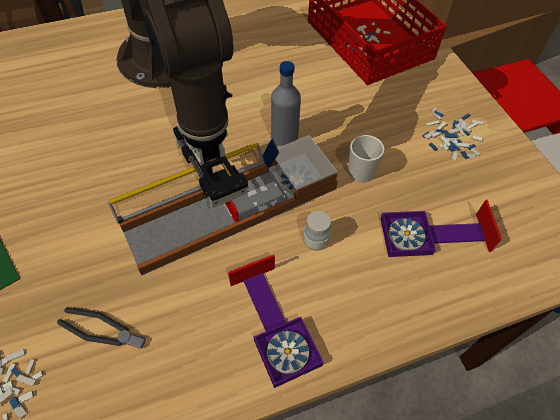

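View pics/e_side.png

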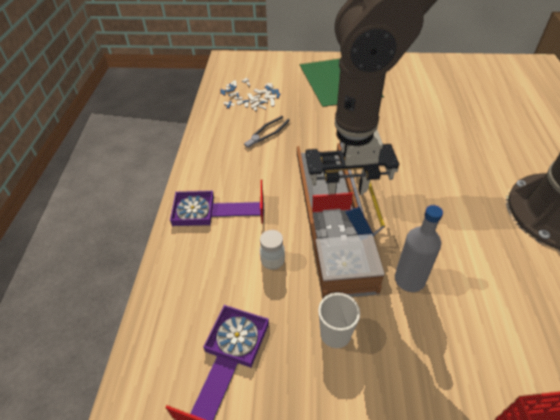

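>>> {"fn": "send_rows", "kwargs": {
  "steps": [
    [0.6,0,0,0.3,0],
    [0.6,0,0,0.5,0],
    [0.6,0,0,0.7,0],
    [0.6,0,0,0.9,0],
    [0.6,0,0,1,0],
    [0.6,0,0,1.1,0]
  ]
}}

```text
clock: 7.82
position: [0.5059, 0.0073, 0.0449]
ee_rot: [-1.571, -0.11, 0.109]
force: [6.4, -13.3, 0.4]
width: 0.605
```

```bash
python3 go.py -120 34.5 46
```

```text
clock 7.825 chute TCP mm [-121.2   34.5   45.3] tool axes in chute
 [[-0.003 -0.003  1.   ]
 [-1.    -0.001 -0.003]
 [ 0.001 -1.    -0.003]] F chute [-14.   -4.4   0.4] w 0.605
shift cm [-0.   -0.07  0.12]
```

Force rose to 14 N and travel stalled at TCP x -121, so the tray is against the stop. Backing off, then letting the gate close.

>>> {"fn": "send_rows", "kwargs": {
  "steps": [
    [0.6,0,0,-0.3,0],
    [0.6,0,0,-1,0],
    [0.6,0,0,-2,0],
    [0.6,0,0,-2.5,0],
    [0.6,0,0,-2.5,0]
  ]
}}

```text
clock: 8.45
position: [0.5088, -0.0154, 0.0447]
ee_rot: [-1.569, -0.112, 0.112]
force: [3.8, -2.8, 0.5]
width: 0.6
```

```bash
python3 go.py -145 -27 46; python3 look.py f side wrist
```

```text
clock 8.45 chute TCP mm [-144.1   34.8   45.1] tool axes in chute
 [[-0.001 -0.001  1.   ]
 [-1.     0.    -0.001]
 [-0.    -1.    -0.001]] F chute [-3.3 -3.4  0.5] w 0.6
shift cm [ 6.18 -0.09 -0.09]
{'clock': 8.45, 'joints': [-0.0827, 0.4858, 0.0099, 2.0442, -0.0069, 0.6116, 0.0737], 'position': [0.5088, -0.0154, 0.0447], 'ee_rot': [-1.5686, -0.1116, 0.1115], 'force': [3.8246, -2.8269, 0.4511], 'width': 0.5995058250830232}
```

```bash
python3 -c "
import cv2
b=cv2.imread('pics/f_side.png')[150:300,280:420]; w=cv2.imread('pics/f_wrist.png')
cv2.imwrite('pics/z5.png',cv2.hconcat([cv2.resize(b,(392,420)),cv2.resize(w,(400,300),interpolation=cv2.INTER_AREA) if 0 else w[:,100:500]]))"
```

```text
(no output)
```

View pics/z5.png

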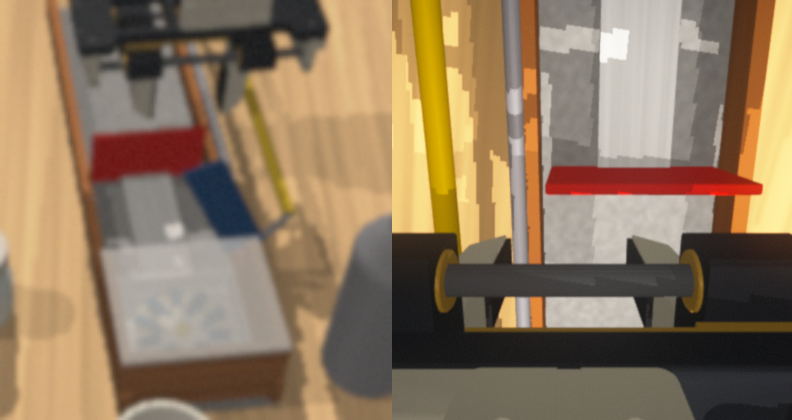

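```bash
python3 - <<'E' 2>&1 | tail -3
from fit import *
t=(np.array([.5088,-.0154,.0447]),np.array([-1.5686,-.1116,.1115]))
rows=cv2.imread('pics/f_wrist.png')[:,350]; red=[i for i in range(230) if rows[i,2]>120 and rows[i,1]<40]; print('red rows',red[0],red[-1])
for X in(-118,-114,-110,-106): print(X,np.round(proj('wrist',toW((X,0,58))[None],t)[0],1)) if X>-117 else None
E
python3 - <<'E'
import cv2
w=cv2.imread('pics/f_wrist.png')
print([tuple(int(v) for v in w[i,350]) for i in (165,170,180,188,192,194,198)])
E
```

```text
-114 [357.4 202.5]
-110 [357.9 193.4]
-106 [358.4 184.2]
[(149, 153, 161), (34, 35, 132), (35, 39, 135), (33, 37, 171), (34, 39, 168), (98, 104, 174), (189, 198, 206)]
```

The plate's rear top edge is at row 193, which gives chute x -110: fully home. Releasing the gate.

>>> {"fn": "send_rows", "kwargs": {
  "steps": [
    [0.6,0.8,0,0,0],
    [0.6,1.6,0,0,0],
    [0.6,2.4,0,0,0],
    [0.6,3.2,0,0,0],
    [0.6,4,0,0,0],
    [0.6,4.7,0,0,0],
    [0.6,5.4,0,0,0],
    [0.6,6.2,0,0,0],
    [0.6,6.2,0,0,0],
    [0.6,6.2,-3,0,0],
    [0.6,6.2,-7,0,0],
    [0.6,6.2,-11,-2,0],
    [0.6,6.2,-15,-4,0],
    [0.6,6.2,-18,-6,0],
    [0.6,6.2,-18,-6,0],
    [0.6,6.2,-18,-6,0]
  ]
}}

```text
clock: 10.55
position: [0.5779, -0.0644, 0.2241]
ee_rot: [-1.567, -0.111, 0.113]
force: [-0.0, -0.3, -0.5]
width: 0.601
```

```bash
python3 go.py; python3 look.py g wrist side scene; python3 -c "
import cv2
b=cv2.imread('pics/g_side.png')[120:310,250:450]; w=cv2.imread('pics/g_wrist.png')
cv2.imwrite('pics/z6.png',cv2.hconcat([cv2.resize(b,(400,380)),w[:380,100:500]]))"
```

```text
clock 10.55 chute TCP mm [-202.4  -26.6  224.4] tool axes in chute
 [[ 0.     0.001  1.   ]
 [-1.     0.001  0.   ]
 [-0.001 -1.     0.001]] F chute [-0.3  0.1 -0.5] w 0.601
{'clock': 10.55, 'joints': [-0.0117, 0.3665, 0.0425, 1.6872, -0.0176, 1.0894, 0.1792], 'position': [0.5779, -0.0644, 0.2241], 'ee_rot': [-1.5674, -0.1115, 0.1132], 'force': [-0.0455, -0.2597, -0.4723], 'width': 0.6006143477430462}
```

View pics/z6.png

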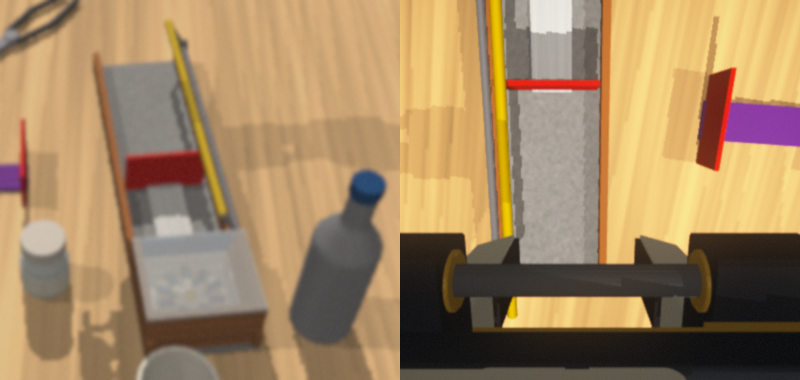

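View pics/g_scene.png

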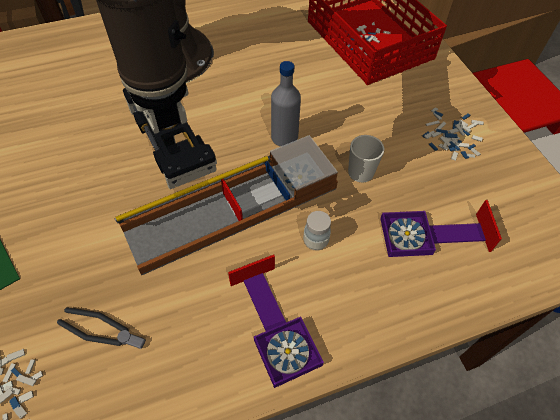

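```bash
python3 - <<'E' 2>&1 | tail -9
from fit import *
t=(np.array([.5779,-.0644,.2241]),np.array([-1.5674,-.1115,.1132]))
w=cv2.imread('pics/g_wrist.png')
m=(w[:,:,2]>150)&(w[:,:,1]<70)&(w[:,:,0]<70)
for c in(215,250,290): r=np.where(m[:120,c])[0]; print('col',c,'red rows',r.min(),r.max())
for X in(-116,-110): print(X,np.round(proj('wrist',toW((X,0,58))[None],t)[0],1))
for n in('side','scene'):
    a=cv2.imread(f'pics/b_{n}.png');g=cv2.imread(f'pics/g_{n}.png')
    y=lambda i:(i[:,:,2]>120)&(i[:,:,1]>90)&(i[:,:,0]<40)
    A=[np.round(np.mean(np.argwhere(y(i)[r0:r1,c0:c1]),0),2) for i in(a,g) for r0,r1,c0,c1 in [(155,185,220,275) if n=='scene' else (140,230,330,370)]]
    print(n,'yellow bar centroid before/after',A)
E
```

```text
purpleplate R scene [0.706 0.058 0.054] chute mm [ -99. -171.   54.]
cup scene [0.535 0.327 0.085] chute mm [191. -40.  85.]
col 215 red rows 80 88
col 250 red rows 81 88
col 290 red rows 80 89
-116 [246.9  92.4]
-110 [246.8  85.3]
side yellow bar centroid before/after [array([40.9, 17.7]), array([47.48, 18.52])]
scene yellow bar centroid before/after [array([ 9.37, 29.66]), array([11.86, 23.38])]
```

```bash
python3 - <<'E' 2>&1 | tail -8
from fit import *
t=(np.array([.5779,-.0644,.2241]),np.array([-1.5674,-.1115,.1132]))
I={n:cv2.imread(f'pics/g_{n}.png') for n in('wrist','side','scene')}
y=lambda i:(i[:,:,2]>100)&(i[:,:,1]>80)&(i[:,:,0]<45)
for r in(20,100,180): c=np.where(y(I['wrist'])[r,:250])[0]; print('wrist row',r,c.min(),c.max(),c.mean())
for q in(0,.08,.16):
    b=(60+42*np.sin(q-.524),32+42*np.cos(q-.524)); xs=np.arange(-320,0,2)
    pr=proj('wrist',np.array([toW((X,)+b) for X in xs]),t)
    print(q,[round(float(np.interp(-r,-pr[:,1][::1] if pr[0,1]>pr[-1,1] else -pr[::-1,1],pr[:,0] if pr[0,1]>pr[-1,1] else pr[::-1,0])),1) for r in(20,100,180)])
a=cv2.imread('pics/a_side.png');g=I['side']
for r in(150,175,200,215):
    print(r,[np.where(y(i)[r,325:380])[0].mean().round(1)+325 for i in(a,g)])
E
```

```text
wrist row 180 199 209 204.0
0 [197.0, 200.9, 204.8]
0.08 [193.0, 197.1, 201.2]
0.16 [188.8, 193.1, 197.5]
150 [np.float64(338.0), np.float64(nan)]
175 [np.float64(345.5), np.float64(346.0)]
200 [np.float64(nan), np.float64(351.5)]
215 [np.float64(nan), np.float64(356.5)]
```

The bar is back at its shut position (wrist column 204.0, against 204.8 predicted for angle 0). Handing in.

```bash
python3 -c "
from cell import arm
print(arm.sign_off())"
```

```text
the job is handed in; nothing more can be done
None
```

The tray is fully home in the curing box and the gate is shut behind it. I handed the job in at about 10.7 s. `sign_off` gives no verdict, so this rests on my own checks.

**What I did:** I lowered the part-open gripper behind the red end plate. One finger pushed the bar aside and held the gate at about 1.2 rad. The other finger pushed the plate at no more than about 0.06 m/s until the force rose to 14 N at the end stop. I then backed off, slid the finger back so the gate closed, and lifted clear.

**Last checks:**
- **Tray:** a close wrist picture taken just after backing off puts the end plate at chute x -110, which is fully home. The final picture, from higher up, read 0 to 3 mm short of that. The lower edge there is probably the plate's rear face, and even 3 mm short is within the 6 mm allowed.
- **Gate:** in the wrist view the bar sits at its shut position, 204.0 px against 204.8 px predicted for angle 0. A rough colour-centroid comparison of the bar before and after disagreed by a few pixels. I put that down to the gripper and shadows hiding part of the bar in one picture.
- **Robot and surroundings:** the gripper is clear with almost no force on it. The flask, glue jar and cup look unmoved.

I did not measure whether the gate touched the tray, but nothing in the pictures or forces suggested it.

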